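Put the gas lighter away in its bay

TASK

Put the blue gas lighter away in the low wooden utensil block: slide it, metal tube first, into the free bay (the one under the blue tag) until most of the tube is under the roof and the blue handle is left sticking out in front, lying on the worktop. Do not disturb the spoon in the other bay.

Things in the scene. Friction and masses are not known exactly. Their poses are not given: they have to be found in the camera images.
- lighter_handle (a point): Grip point of the loose gas lighter (90 g, 239 mm long, flat): centre of its blue handle's section, 12.5 mm above the underside. Handle 18 mm wide, 25 high, from 28 mm before to 84 mm behind this point; orange button on its rear end. Local -y points to the metal tip, z up. Starts left or right of the block, tip pointing away from the robot within 20 degrees; bamboo tongs lie on the other side.
- lighter_tip (a point): End of the lighter's straight metal tube (12 mm thick, 112 mm long, its axis 12 mm above the lighter's underside), 138 mm from lighter_handle along local -y. Same axes as lighter_handle.
- bay_mouth (a point): Centre of the open front of the free bay (blue tag on its roof) of a fixed wooden block, 22.5 mm above the worktop. Open only here: 81 mm wide, 45 high, 105 deep; the worktop is its floor; solid roof, top at 54 mm. x points into the bay, y left, z up; turned up to 9 degrees from the robot's x. The block is 192 mm wide; its other bay is alike, 91 mm to the left or right.
- table_spoon: Steel table spoon (185 x 40 x 13 mm), loose in the other bay, bowl inside, handle sticking about 80 mm out of the front; origin at the middle of its length, on its underside, local +y along the handle. To be left where it is.

How it is judged:
By the outcome, as a careful person would: the job done as asked, in the order asked, and still so for the second after the job is handed in, with the robot touching nothing.
It also fails if it takes over 42 s, if anything falls off the work surface, if the arm or the gripper's body presses on something with over 40 N, if the wrist force passes 120 N, or if a joint passes its speed limit or range.

ROBOT

A 7-joint arm with a two-finger parallel gripper is mounted at the origin on a cart in front of the work surface, level with it; the furniture and walls round the work are solid. World frame = base frame: x ahead of the robot, y to its left, z up, the work surface at z = 0. Lengths are in m, angles in rad, forces in N, time in s.
With the tool pointing down it reaches from about 0.4 to 0.85 m from the base axis. Payload 10.4 kg.
Tool frame: the origin (TCP) lies midway between the tips of the shut fingers; the grasp point (between the pads) lies 19 mm behind it; z points along the fingers, y is the line along which they close (so a half turn about z gives the same grasp; the last joint's range is limited). The gripper opens to 87 mm and grips with 3 to 60 N. Pads are 19 mm wide; open, the fingers measure 117 mm over their backs; the gripper's body (75 mm by 190 mm) begins 51 mm behind the grasp point.
Start: joints at [-1.246, 0.332, -0.065, 1.46, 0.022, 1.35, -0.088], TCP at [0.213, 0.588, 0.223] pointing down, gripper open.
Joint ranges: [-2.6, 2.6], [-0.5, 2.12], [-1.47, 1.34], [0.16, 2.42], [-1.27, 4.41], [0.06, 2.06], [-2.6, 2.6]. Speed limits (rad/s): [2.22, 2.22, 2.79, 2.79, 3.14, 3.14, 3.14].

INTERFACE

Orientations are given as a unit quaternion [x, y, z, w].
In Python, from bench import r gives the robot as it stands.
- The arm moves only by the tool apply_moves, never from a script. Its argument "steps" is a list of rows, each a list of 7 numbers: the turn, a rotation vector about the tool's x, y, z in rad, then the shift along the tool's x, y, z in mm, then the opening, from -1 (shut) to 1 (fully open). In form: [[ax, ay, az, x, y, z, claw], ...]. A call has 1 to 20 rows; each row is the pose to reach, as a shift and turn from the pose commanded when the call began, along the tool's axes at that moment; what a row does not reach only later rows make up. A row lasts 1/12 s, in which the tool goes at most 41.7 mm and 7.16 degrees, less where a joint would pass 70% of its speed; a pose out of reach is approached as far as the arm can. A call with a gripper value outside its range is refused whole. The fingers move at their own pace and stop on an object; "force" is the grip in N (left out, the last holds). Time passes only in rows, so rows that repeat a pose let the fingers close. It gives the time, the measured TCP pose, the force, the opening and the grip force at its end, in the units of the state.
- r.read_state(): the state, without advancing time (a new reading comes with each control period).
- r.camera(name): name is "scene" or "top"; returns a dict with "pixels" (420x560x3 uint8, red, green, blue), "z_map" (420x560 float32, m along the optical axis (not along the pixel's ray), 0 where there is no reading), "fovy" (degrees; the focal length in pixels is half the picture's height over the tangent of half this angle, whatever the lens; pixels are square), "cx", "cy" (the principal point, pixels), "position" and "orientation" of the camera in the world. Camera axes: x right, y down, z forward; pixel columns grow to the right and rows downward; lengths in m; the calibration is good to about 2 mm. A picture is of the moment at which its call begins.
- r.close_job(): hands the job in; it is judged then, once.
The state is a dict: "time": time; "joint_positions": joint angles; "joint_vel": joint speeds; "joint_torque": joint torques, N m; "ee_pos": TCP position; "eef_rot": TCP orientation; "ft_force": force on the tool from outside, world axes, zero at the start; "torque": the same for the moment, N m; "width": finger opening in m; "grip_force": force on a finger pad.
Only numpy, scipy, OpenCV 4.12 (cv2) and the standard library are available. Lean on these libraries where they do the work, as an engineer would, in place of code of your own. Each camera call takes 0.05 s, during which the arm holds its last target. There are 200 camera calls.

## Working session

There is one attempt and no reset: what is moved stays moved. The work goes in short steps, Python scripts to look and compute and a tool call to move; the robot and the scene stay as the last step left them, time stands still between calls to the robot, and variables do not carry over. Pictures are saved under pics/ and viewed, at most 10 in all, crops included, and the job is handed in when it is done.

Besides the shell and the picture viewer there is one more tool, called after "Emit:" as name(argument=value, ...) on one line, values as JSON. apply_moves: Moves the arm, as the interface text tells. Its arguments: {"type":"object","properties":{"steps":{"type":"array","items":{"type":"array","items":{"type":"number"}}},"force":{"type":"number"}},"required":["steps"]}

```bash
mkdir -p pics
cat > h.py <<'E'
import numpy as np, cv2
from scipy.spatial.transform import Rotation as R
def cloud(c):
    h,w=c["z_map"].shape; f=h/2/np.tan(np.radians(c["fovy"])/2)
    u,v=np.meshgrid(np.arange(w),np.arange(h)); z=c["z_map"]
    p=np.stack([(u-c["cx"])/f*z,(v-c["cy"])/f*z,z],-1)
    P=R.from_quat(c["orientation"]).apply(p.reshape(-1,3)).reshape(h,w,3)+c["position"]
    P[z==0]=np.nan
    return P
E
python3 - <<'E'
from bench import r
from h import *
for n in("top","scene"):
    c=r.camera(n); np.savez(f"pics/{n}0.npz",**c); cv2.imwrite(f"pics/{n}0.png",c["pixels"][...,::-1])
    print(n,c["fovy"],c["cx"],c["cy"],c["position"],c["orientation"])
s=r.read_state(); print(s)
E
```

```text
top 51.18921789976166 277.5882775077973 211.73619023974337 [0.41229899 0.01253944 0.92492941] [ 0.70694261 -0.70339473  0.0613722  -0.04124867]
scene 44.17022929002962 279.07926750155286 204.66272561332764 [-0.17122241 -0.8776822   0.69179089] [ 0.81025426 -0.28712003  0.171166   -0.4814066 ]
{'time': 0.1, 'joint_positions': array([-1.24559668,  0.33283576, -0.06471331,  1.4608784 ,  0.02159258,
        1.34988881, -0.0885062 ]), 'joint_vel': array([-0.00030906, -0.00086524,  0.00137472, -0.00235603,  0.00116915,
        0.00173757, -0.00091349]), 'joint_torque': array([ 2.42046008e-03, -6.24543858e+01,  2.54391704e-02, -3.90717745e+01,
       -6.12572255e-02,  3.65723285e-02,  5.49281435e-05]), 'ee_pos': array([0.21289159, 0.58724675, 0.22180655]), 'eef_rot': array([ 1.73012604e-01,  9.84919391e-01, -6.51357780e-04, -9.02206007e-05]), 'ft_force': array([ 0.21809566, -0.21723164, -0.84808563]), 'torque': array([ 0.03523014,  0.02879051, -0.00899948]), 'grip_force': 0.0, 'width': 0.08723442889440698}
```

View pics/top0.png

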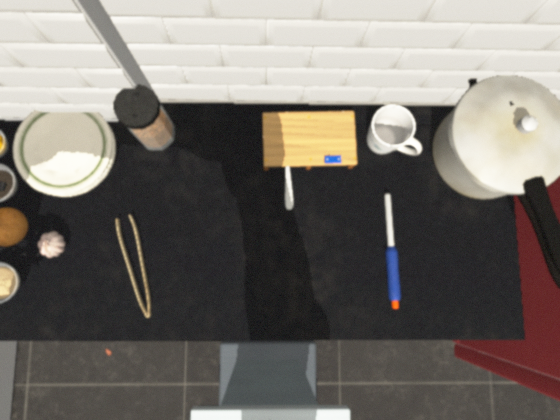

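View pics/scene0.png

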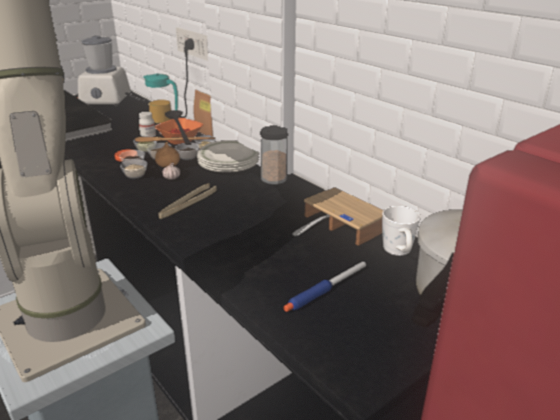

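The top view shows the block at (263–357, 111–168), with the blue tag at (333,159), so the right bay is free. The spoon handle is at (289,190). The lighter runs from its tip at (388,195) to its button at (396,305), and the mug is at (393,130). The scene view agrees.

Run:
```python
from h import *
c=dict(np.load("pics/top0.npz")); P=cloud(c); px=c["pixels"]
hsv=cv2.cvtColor(px,cv2.COLOR_RGB2HSV); H,S,V=[hsv[...,i].astype(int) for i in range(3)]
uv=np.indices(H.shape); row,col=uv
blue=(H>105)&(H<130)&(S>120)&(V>60)
ray=None
def info(n,m):
    q=P[m]; q=q[~np.isnan(q[:,0])]; d=q[:,:2]; mu=d.mean(0); w,v=np.linalg.eigh(np.cov((d-mu).T)); a=v[:,1]; a=a*np.sign(a[0])
    t=(d-mu)@a; n2=np.array([-a[1],a[0]]); s=(d-mu)@n2
    print(n,m.sum(),"mean",q.mean(0).round(4),"ang",np.degrees(np.arctan2(a[1],a[0])).round(2),"ends",(mu+a*t.min()).round(4),(mu+a*t.max()).round(4),"w",np.ptp(s).round(4),"z",np.percentile(q[:,2],[5,50,95]).round(4))
info("handle",blue&(row>230)&(col>370)&(col<410))
info("tag",blue&(row<175)&(col>310)&(col<350))
roi=(col>375)&(col<405)
info("lighter",roi&(row>185)&(row<315)&(P[...,2]>0.007))
info("tube",roi&(row>185)&(row<245)&(P[...,2]>0.009))
info("spoon",(col>275)&(col<303)&(row>170)&(row<215)&(V>110)&(S<70))
m=(col>255)&(col<364)&(row>105)&(row<175)&(P[...,2]>0.046)&(P[...,2]<.062)&(S>60)
info("roof",m)
b=cv2.minAreaRect(P[m][:,:2].astype(np.float32)); print(b, cv2.boxPoints(b).round(4))
mm=(col>360)&(col<425)&(row>100)&(row<165)&(P[...,2]>.03)
print("mug",np.nanmin(P[mm],0),np.nanmax(P[mm],0))
```

```text
handle 646 mean [ 0.4183 -0.2507  0.02  ] ang 2.24 ends [ 0.3647 -0.2528] [ 0.4733 -0.2485] w 0.0316 z [0.0014 0.0216 0.0256]
tag 73 mean [ 0.6498 -0.1236  0.0567] ang -87.32 ends [ 0.6491 -0.1084] [ 0.6504 -0.1375] w 0.0119 z [0.0548 0.0567 0.0588]
lighter 989 mean [ 0.4516 -0.2492  0.0196] ang 1.74 ends [ 0.3496 -0.2523] [ 0.5878 -0.2451] w 0.0254 z [0.0132 0.0195 0.0253]
tube 308 mean [ 0.5315 -0.247   0.0167] ang 2.22 ends [ 0.4786 -0.2491] [ 0.5877 -0.2449] w 0.0137 z [0.0127 0.017  0.0202]
spoon 291 mean [ 0.5929 -0.0367  0.0045] ang 3.0 ends [ 0.5538 -0.0388] [ 0.6374 -0.0344] w 0.0183 z [-0.0015  0.0046  0.0104]
roof 4919 mean [ 0.6942 -0.0759  0.0537] ang -87.73 ends [0.6904 0.019 ] [ 0.6981 -0.1734] w 0.1168 z [0.0511 0.0537 0.0565]
((0.6949488520622253, -0.07731195539236069), (0.11593663692474365, 0.19247286021709442), 1.7396385669708252) [[ 0.6341  0.0171]
 [ 0.6399 -0.1753]
 [ 0.7558 -0.1717]
 [ 0.75    0.0206]]
mug [ 0.66246046 -0.30474073  0.03008751] [ 0.7524346  -0.19741982  0.09960947]
```

```bash
cat >> h.py <<'E'
def go(s,p,yaw):
    "row for TCP at p, tool x pointing back along heading yaw (deg)"
    R0=R.from_quat(s["eef_rot"]); c,n=np.cos(np.radians(yaw)),np.sin(np.radians(yaw))
    Rt=R.from_matrix(np.array([[-c,-n,0],[-n,c,0],[0,0,-1]]).T)
    print((R0.inv()*Rt).as_rotvec().round(4),(R0.inv().apply(np.array(p)-s["ee_pos"])*1000).round(1))
E
python3 - <<'E'
from bench import r
from h import *
s=r.read_state()
for p in((.42,.3,.2),(.5,0,.2),(.45,-.25,.15)): go(s,p,2.1)
E
```

```text
[-1.300e-03 -2.000e-04 -3.844e-01] [-292.6 -199.4   22.1]
[-1.300e-03 -2.000e-04 -3.844e-01] [-470.1 -454.2   22.4]
[-1.300e-03 -2.000e-04 -3.844e-01] [-508.2 -706.2   72.8]
```

Emit:
apply_moves(steps=[[0,0,-0.1,-146,-100,22,1],[0,0,-0.2,-293,-199,22,1],[0,0,-0.3,-293,-199,22,1],[0,0,-0.384,-293,-199,22,1],[0,0,-0.384,-293,-199,22,1],[0,0,-0.384,-293,-199,22,1],[0,0,-0.384,-293,-199,22,1],[0,0,-0.384,-293,-199,22,1],[0,0,-0.384,-293,-199,22,1],[0,0,-0.384,-470,-454,22,1],[0,0,-0.384,-470,-454,22,1],[0,0,-0.384,-470,-454,22,1],[0,0,-0.384,-470,-454,22,1],[0,0,-0.384,-470,-454,22,1],[0,0,-0.384,-470,-454,22,1],[0,0,-0.384,-470,-454,22,1],[0,0,-0.384,-470,-454,22,1],[0,0,-0.384,-508,-706,72,1],[0,0,-0.384,-508,-706,72,1],[0,0,-0.384,-508,-706,72,1]])

```text
time: 1.77
ee_pos: [0.4753, -0.1213, 0.176]
eef_rot: [-0.018, 1.0, 0.0, -0.0]
ft_force: [1.2, -0.2, -0.2]
width: 0.0871
grip_force: 0.0
```

Run:
```python
from bench import r
from h import *
s=r.read_state(); print(s["time"],s["ee_pos"],s["eef_rot"]); go(s,(.45,-.25,.1),2.1)
```

```text
1.7667 [ 0.47527097 -0.12125101  0.17601104] [-1.84173163e-02  9.99830386e-01  3.70928237e-05 -2.55920894e-05]
[ 0.0001 -0.      0.0002] [  30.  -127.7   76. ]
```

Emit:
apply_moves(steps=[[0,0,0,30,-128,76,1],[0,0,0,30,-128,76,1],[0,0,0,30,-128,76,1],[0,0,0,30,-128,76,1],[0,0,0,30,-128,76,1],[0,0,0,30,-128,76,1],[0,0,0,30,-128,100,1],[0,0,0,30,-128,125,1],[0,0,0,30,-128,150,1],[0,0,0,30,-128,165,1],[0,0,0,30,-128,171,1],[0,0,0,30,-128,171,1],[0,0,0,30,-128,171,1]])

```text
time: 2.85
ee_pos: [0.4515, -0.2482, 0.0063]
eef_rot: [-0.019, 1.0, 0.0, 0.0]
ft_force: [-0.1, 0.0, 0.4]
width: 0.0874
grip_force: 0.0
```

Run:
```python
from bench import r
from h import *
s=r.read_state(); print(s["time"],s["ee_pos"],s["eef_rot"],s["ft_force"])
c=r.camera("scene"); cv2.imwrite("pics/s1.png",cv2.resize(c["pixels"][180:360,200:450,::-1],None,fx=2.5,fy=2.5))
```

```text
2.85 [ 0.45146935 -0.24818684  0.00628191] [-1.86125420e-02  9.99826674e-01  2.18320259e-05  4.42046169e-04] [-0.14217546  0.01027171  0.40956211]
```

View pics/s1.png

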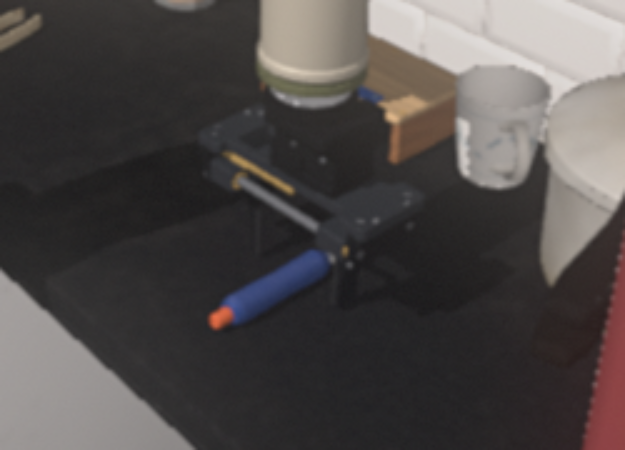

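The fingers straddle the blue handle near its front end. I'll grip it and lift slightly.

Emit:
apply_moves(steps=[[0,0,0,0,0,0,-1],[0,0,0,0,0,0,-1],[0,0,0,0,0,0,-1],[0,0,0,0,0,0,-1],[0,0,0,0,0,0,-1],[0,0,0,0,0,0,-1],[0,0,0,0,0,0,-1],[0,0,0,0,0,0,-1],[0,0,0,0,0,-4,-1],[0,0,0,0,0,-10,-1],[0,0,0,0,0,-10,-1],[0,0,0,0,0,-10,-1]], force=30)

```text
time: 3.9
ee_pos: [0.4513, -0.2491, 0.0163]
eef_rot: [-0.018, 1.0, -0.0, 0.001]
ft_force: [-1.5, 0.3, 10.9]
width: 0.0177
grip_force: 30.0
```

Run:
```python
from bench import r
from h import *
s=r.read_state(); print(s["time"],s["ee_pos"],s["width"],s["grip_force"],s["ft_force"])
c=r.camera("top"); P=cloud(c); hsv=cv2.cvtColor(c["pixels"],cv2.COLOR_RGB2HSV)
row,col=np.indices(P.shape[:2])
m=(col>365)&(col<415)&(row>180)&(row<240)&(P[...,2]>0.012)&(P[...,2]<.05)&(hsv[...,2]>110)
q=P[m]; print(m.sum(),q[:,0].max(),cv2.fitLine(q[:,:2].astype(np.float32),cv2.DIST_HUBER,0,.01,.01).ravel(),np.polyfit(q[:,0],q[:,2],1), q[:,2].mean(),q.mean(0))
```

```text
3.9 [ 0.45130383 -0.2491012   0.01629506] 0.01774439741399382 29.973413050174713 [-1.51605535  0.26856697 10.88927295]
227 0.5850328773069282 [ 0.9988644   0.04764285  0.5403664  -0.2438794 ] [0.00103121 0.01646241] 0.017019642246962466 [ 0.54036642 -0.24387939  0.01701964]
```

Emit:
apply_moves(steps=[[0,0,0,0,0,0,-1],[0,0,0,0,0,0,-1],[0,0,0,0,0,0,-1]])

```text
time: 4.2
ee_pos: [0.4513, -0.2491, 0.0163]
eef_rot: [-0.018, 1.0, -0.0, 0.001]
ft_force: [-1.2, 0.6, 8.4]
width: 0.0175
grip_force: 30.0
```

Run:
```python
from bench import r
from h import *
s=r.read_state(); print(s["time"],s["ee_pos"],s["width"],s["grip_force"],s["ft_force"],s["torque"])
c=r.camera("scene"); P=cloud(c); hsv=cv2.cvtColor(c["pixels"],cv2.COLOR_RGB2HSV)
row,col=np.indices(P.shape[:2])
b=(hsv[...,0]>105)&(hsv[...,0]<130)&(hsv[...,1]>120)&(hsv[...,2]>60)&(row>260)&(row<320)&(col>270)&(col<345)
q=P[b]; print(b.sum(),np.percentile(q[:,2],[1,10,50,90,99]).round(4),np.polyfit(q[:,0],q[:,2],1),q.mean(0))
cv2.imwrite("pics/s2.png",cv2.resize(c["pixels"][220:340,260:420,::-1],None,fx=4,fy=4))
```

```text
4.2 [ 0.45127883 -0.24912324  0.01630461] 0.017526681028426486 29.9729785323143 [-1.16720158  0.60269689  8.43188011] [0.09450665 0.38113709 0.02928129]
 ** On entry to DLASCL parameter number  4 had an illegal value
 ** On entry to DLASCL parameter number  4 had an illegal value
 ** On entry to DLASCL parameter number  4 had an illegal value
 ** On entry to DLASCL parameter number  4 had an illegal value
 ** On entry to DLASCL parameter number  5 had an illegal value
 ** On entry to DLASCL parameter number  4 had an illegal valueTraceback (most recent call last):
  File "<stdin>", line 7, in <module>
    c, resids, rank, s = lstsq(lhs, rhs, rcond)
                         ~~~~~^^^^^^^^^^^^^^^^^
    x, resids, rank, s = _umath_linalg.lstsq(a, b, rcond,
                         ~~~~~~~~~~~~~~~~~~~^^^^^^^^^^^^^
                                             signature=signature)
                                             ^^^^^^^^^^^^^^^^^^^^
    raise LinAlgError("SVD did not converge in Linear Least Squares")
numpy.linalg.LinAlgError: SVD did not converge in Linear Least Squares
```

Run:
```python
from bench import r
from h import *
c=r.camera("scene")
cv2.imwrite("pics/s2.png",cv2.resize(c["pixels"][220:340,260:420,::-1],None,fx=4,fy=4))
```

```text
(no output)
```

View pics/s2.png

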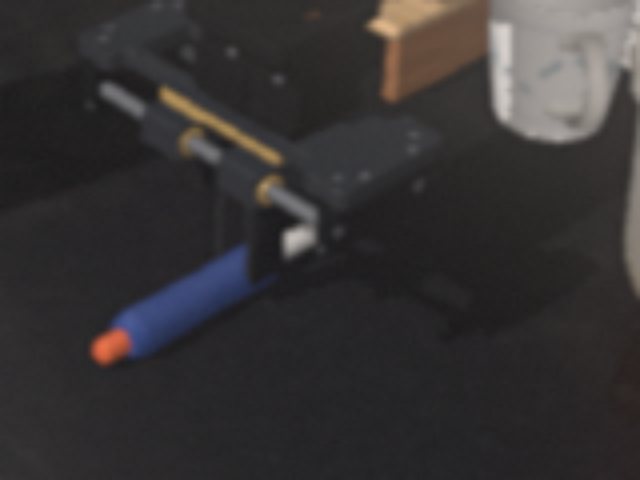

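The lighter is still on the worktop: the fingers have slid up and hold only the upper edge of the handle, at about (265,240). I'll open, go lower and grip again.

Emit:
apply_moves(steps=[[0,0,0,0,0,0,0],[0,0,0,0,0,0,0],[0,0,0,0,0,0,0],[0,0,0,0,0,7,0],[0,0,0,0,0,12,0],[0,0,0,0,0,15,0],[0,0,0,0,0,15,0],[0,0,0,0,0,15,0]])

```text
time: 4.97
ee_pos: [0.4504, -0.2481, 0.0005]
eef_rot: [-0.018, 1.0, 0.001, -0.0]
ft_force: [-3.4, 4.4, 12.7]
width: 0.0428
grip_force: 6.2
```

Emit:
apply_moves(steps=[[0,0,0,0,0,0,-1],[0,0,0,0,0,0,-1],[0,0,0,0,0,0,-1],[0,0,0,0,0,0,-1],[0,0,0,0,0,0,-1],[0,0,0,0,0,0,-1],[0,0,0,0,0,0,-1]], force=25)

```text
time: 5.55
ee_pos: [0.4511, -0.2489, 0.0005]
eef_rot: [-0.018, 1.0, -0.0, 0.0]
ft_force: [0.4, -0.3, 6.0]
width: 0.0178
grip_force: 27.2
```

Emit:
apply_moves(steps=[[0,0,0,0,0,-3,-1],[0,0,0,0,0,-6,-1],[0,0,0,0,0,-8,-1],[0,0,0,0,0,-8,-1],[0,0,0,0,0,-8,-1]])

```text
time: 5.97
ee_pos: [0.4506, -0.2486, 0.0084]
eef_rot: [-0.018, 1.0, 0.0, 0.0]
ft_force: [0.4, 0.4, -0.9]
width: 0.0178
grip_force: 25.0
```

Run:
```python
from bench import r
from h import *
s=r.read_state(); print(s["time"],s["ee_pos"],s["width"],s["grip_force"],s["ft_force"])
c=r.camera("top"); P=cloud(c); hsv=cv2.cvtColor(c["pixels"],cv2.COLOR_RGB2HSV)
row,col=np.indices(P.shape[:2])
m=(col>365)&(col<415)&(row>180)&(row<240)&(P[...,2]>0.012)&(P[...,2]<.05)&(hsv[...,2]>110)
q=P[m]; print(m.sum(),q[:,0].max(),cv2.fitLine(q[:,:2].astype(np.float32),cv2.DIST_HUBER,0,.01,.01).ravel(),np.polyfit(q[:,0],q[:,2],1),q.mean(0))
```

```text
5.9667 [ 0.45062134 -0.24856121  0.00843032] 0.017837724790893954 24.981059907004237 [ 0.39012435  0.44775712 -0.87122743]
237 0.5854511142988417 [ 0.9989954   0.04481177  0.53968495 -0.24357404] [-0.00640508  0.02841708] [ 0.53968498 -0.24357404  0.02496036]
```

Emit:
apply_moves(steps=[[0,0,0,0,10,0,-1],[0,0,0,0,25,0,-1],[0,0,0,0,45,0,-1],[0,0,0,0,65,0,-1],[0,0,0,0,85,0,-1],[0,0,0,0,100,0,-1],[0,0,0,0,110,0,-1],[0,0,0,0,115,0,-1],[0,0,0,0,115,0,-1],[0,0,0,0,115,0,-1]])

```text
time: 6.85
ee_pos: [0.4465, -0.1337, 0.0085]
eef_rot: [-0.018, 1.0, 0.0, 0.0]
ft_force: [-1.0, 0.5, -1.1]
width: 0.0176
grip_force: 25.0
```

Run:
```python
from bench import r
from h import *
s=r.read_state(); print(s["time"],s["ee_pos"],s["width"],s["grip_force"],s["ft_force"])
c=r.camera("top"); P=cloud(c); hsv=cv2.cvtColor(c["pixels"],cv2.COLOR_RGB2HSV)
cv2.imwrite("pics/t3.png",cv2.resize(c["pixels"][90:290,220:440,::-1],None,fx=2.5,fy=2.5))
m=(P[...,1]>-.16)&(P[...,1]<-.09)&(P[...,0]>.5)&(P[...,0]<.61)&(P[...,2]>0.014)&(P[...,2]<.05)&(hsv[...,2]>110)
q=P[m]; print(m.sum(),q[:,0].max(),cv2.fitLine(q[:,:2].astype(np.float32),cv2.DIST_HUBER,0,.01,.01).ravel(),q.mean(0))
```

```text
6.85 [ 0.44646506 -0.13373381  0.00848154] 0.017636511072874613 24.98104459606111 [-1.03960935  0.45760206 -1.11736894]
209 0.5811179387262485 [ 0.99911124  0.04215159  0.5403716  -0.12891082] [ 0.5403716  -0.12891083  0.02518372]
```

View pics/t3.png

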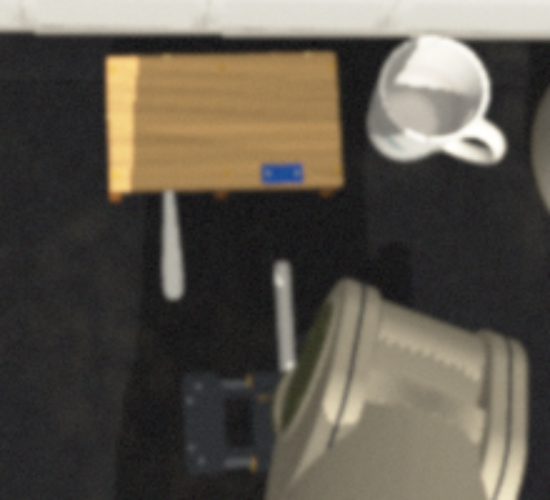

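The tube (crop (282,265)–(287,365)) lines up with the tag at (282,174), and the spoon is untouched. I'll slide it in.

Emit:
apply_moves(steps=[[0,0,0,-10,0,0,-1],[0,0,0,-20,0,0,-1],[0,0,0,-30,0,0,-1],[0,0,0,-40,0,0,-1],[0,0,0,-50,0,0,-1],[0,0,0,-60,0,0,-1],[0,0,0,-70,0,0,-1],[0,0,0,-80,0,0,-1],[0,0,0,-90,0,0,-1],[0,0,0,-100,0,0,-1],[0,0,0,-110,0,0,-1],[0,0,0,-120,0,0,-1],[0,0,0,-130,0,0,-1],[0,0,0,-138,0,0,-1],[0,0,0,-143,0,0,-1],[0,0,0,-145,0,0,-1],[0,0,0,-145,0,0,-1]])

```text
time: 8.32
ee_pos: [0.5916, -0.1285, 0.0083]
eef_rot: [-0.018, 1.0, -0.0, -0.0]
ft_force: [0.3, -0.7, -0.9]
width: 0.0181
grip_force: 25.0
```

Emit:
apply_moves(steps=[[0,0,0,0,0,3,-1],[0,0,0,0,0,6,-1],[0,0,0,0,0,7.5,-1],[0,0,0,0,0,7.5,-1],[0,0,0,0,0,7.5,-1]])

```text
time: 8.73
ee_pos: [0.5911, -0.1285, 0.0008]
eef_rot: [-0.018, 1.0, 0.0, -0.0]
ft_force: [-0.3, 0.1, 0.5]
width: 0.0181
grip_force: 25.0
```

Emit:
apply_moves(steps=[[0,0,0,0,0,0,0],[0,0,0,0,0,0,0],[0,0,0,0,0,0,0],[0,0,0,0,0,0,0],[0,0,0,0,0,-15,0],[0,0,0,0,0,-40,0],[0,0,0,10,0,-70,0],[0,0,0,30,0,-100,0],[0,0,0,60,0,-130,0],[0,0,0,90,0,-150,0],[0,0,0,120,0,-170,0],[0,0,0,120,-40,-170,0],[0,0,0,120,-80,-170,0],[0,0,0,120,-120,-170,0],[0,0,0,120,-160,-170,0],[0,0,0,120,-200,-170,0],[0,0,0,120,-200,-170,0]])

```text
time: 10.15
ee_pos: [0.476, -0.3409, 0.1711]
eef_rot: [-0.014, 1.0, -0.002, -0.0]
ft_force: [-0.6, -0.7, 1.1]
width: 0.0431
grip_force: 0.0
```

Run:
```python
from bench import r
from h import *
s=r.read_state(); print(s["time"],s["ee_pos"])
c=r.camera("top"); P=cloud(c); hsv=cv2.cvtColor(c["pixels"],cv2.COLOR_RGB2HSV)
cv2.imwrite("pics/t4.png",cv2.resize(c["pixels"][90:290,220:440,::-1],None,fx=2.5,fy=2.5))
b=(hsv[...,0]>105)&(hsv[...,0]<130)&(hsv[...,1]>120)&(hsv[...,2]>60)&(P[...,2]<.045)
q=P[b]; print(b.sum(),q.min(0),q.max(0),cv2.fitLine(q[:,:2].astype(np.float32),cv2.DIST_HUBER,0,.01,.01).ravel())
row,col=np.indices(P.shape[:2])
m=(col>275)&(col<303)&(row>170)&(row<215)&(hsv[...,2]>110)&(hsv[...,1]<70); print("spoon",P[m].mean(0),P[m].min(0))
```

```text
10.15 [ 0.47598641 -0.34087597  0.17110493]
585 [ 0.50547286 -0.14742939 -0.0031436 ] [ 0.61222224 -0.11558768  0.02796154] [ 0.999008    0.04453141  0.5575073  -0.12863135]
spoon [nan nan nan] [nan nan nan]
```

View pics/t4.png

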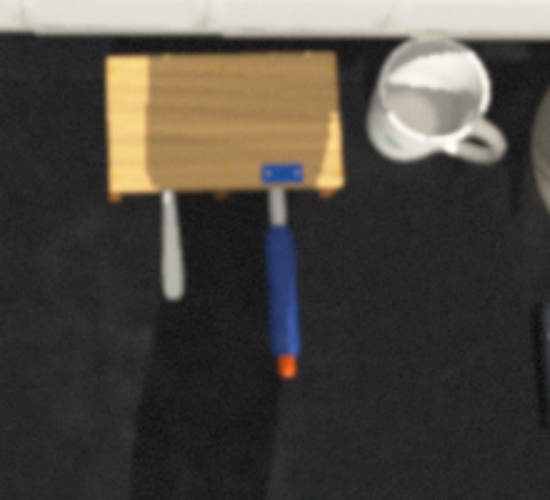

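The tube is under the roof beneath the tag, with roughly 24 mm of it showing between (275,190) and (280,228). The handle lies in front on the worktop and the spoon at (172,245) hasn't moved.

```bash
python3 -c "
from bench import r
print(r.close_job())"
```

```text
the job is handed in; nothing more can be done
None
```

The lighter is in the free bay under the blue tag, with about 86 mm of its 112 mm tube under the roof and the blue handle lying on the worktop in front; the spoon was not moved, and I handed the job in after about 10 s of robot time.

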